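# Find where the sampler platter rubs

### The arm

A 6-joint arm with a two-finger parallel gripper is mounted at the origin on the work surface. World frame = base frame: x ahead of the robot, y to its left, z up, the work surface at z = 0. Lengths are in m, angles in rad, forces in N, time in s.
With the tool pointing down it reaches from about 0.3 to 0.775 m from the base axis. Payload 14.6 kg.
Tool frame: the origin (TCP) lies between the finger pads; the fingertips stand 19 mm ahead of it and the grasp point (between the pads) is the TCP; z points along the fingers, y is the direction in which the jaws open and shut (so a half turn about z gives the same grasp; the last joint's range is limited). The gripper opens to 85 mm and grips with 20 to 120 N. Pads are 22 mm wide; open, the fingers measure 114 mm over their backs; the gripper's body (76 mm by 85 mm) begins 54 mm behind the grasp point. The pads swing forward as they close: fully open they stand 13 mm farther back than shut.
Start: joints at [1.179, 0.3, 1.521, -0, 1.321, -0.067], TCP at [0.176, 0.521, 0.25] pointing down, gripper open.
Joint ranges: [-3.03, 3.03], [-0.79, 2.21], [0.23, 2.52], [-1.04, 4.18], [0, 3.07], [-2.55, 2.55]. Speed limits (rad/s): [2.22, 2.22, 2.57, 3.14, 3.14, 3.14].

### API

Orientations are given as a unit quaternion [x, y, z, w].
In Python, from rig import sense, read_camera, robot gives the robot as it stands.
- The arm moves only by the tool servo_tool, never from a script. Its argument "commands" is a list of rows, each a list of 5 numbers: the shift along the world's x, y, z in cm, then the turn about the world's z in rad, then the opening, from -1 (shut) to 1 (fully open), so that 0 is half open. A call has 1 to 12 rows; each row is the pose to reach, as a shift and turn from the pose measured when the call began; what a row does not reach only later rows make up. A row lasts 1/12 s, in which the tool goes at most 41.7 mm and 7.16 degrees, less where a joint would pass 70% of its speed; a pose out of reach is approached as far as the arm can. A call with a gripper value outside its range is refused whole. The fingers move at their own pace and stop on an object; "newtons" is the grip in N (left out, the last holds). Time passes only in rows, so rows that repeat a pose let the fingers close. It gives the time, the measured TCP pose, the force and the opening at its end, in the units of the state.
- sense(): the state, without advancing time (a new reading comes with each control period).
- read_camera(name): name is "side" or "top" or "wrist"; returns a dict with "frame" (420x560x3 uint8, blue, green, red), "vfov" (degrees; the focal length in pixels is half the picture's height over the tangent of half this angle, whatever the lens; pixels are square), "cx", "cy" (the principal point, pixels), "k1" (the pictures are not rectified: a ray, as slopes to the right and down, at radius r is drawn at 1 + k1 r^2 times it, then the intrinsics apply), "extrinsics" (4x4, takes a point from camera to world coordinates); the wrist camera has in their place "hand_eye" (4x4, takes a point from camera to tool coordinates, whose origin is the TCP and whose axes are the flange's). Camera axes: x right, y down, z forward; pixel columns grow to the right and rows downward; lengths in m; the calibration is good to about 2 mm. A picture is of the moment at which its call begins: read the wrist's pose just before it. There is no depth.
- robot.sign_off(): hands the job in, once; it reports no verdict.
The state is a dict: "time_s": time; "q": joint angles; "dq": joint speeds; "tau": joint torques, N m; "tool_pos": TCP position; "tool_rot": TCP orientation; "force": force on the tool from outside, world axes, zero at the start; "moment": the same for the moment, N m; "grip_width": finger opening in m.
Only numpy, scipy, OpenCV 4.12 (cv2) and the standard library are available. Lean on these libraries where they do the work, as an engineer would, in place of code of your own. Each camera call takes 0.05 s, during which the arm holds its last target. There are 200 camera calls.

### The job

The turntable sampler on the bench is rubbing somewhere. First take all the jars off its platter and stand them upright in the white tray; then swing the empty platter round by its black hand-knob, feel for the spot where the drag rises, and leave the platter standing, let go, right where it drags most. Also turn the blue reset knob of the run counter fully back to its zero stop, and do not disturb the flask, the green box or the wash bottle.

Things in the scene. Friction and masses are not known exactly. Their poses are not given: they have to be found in the camera images.
- sampler: The sampler: fixed pale-green round foot, 230 mm across, carrying a round pale-green platter 264 mm across. Origin: on the platter's axis, at bench height; z up; its x axis points from the axis to the orange shoe.
- platter (a joint): Platter angle, rad, growing counterclockwise from above; 0: hand-knob over the shoe. Starts in -0.4 to 0.4. No stops; stays where left. Turning takes 0.7 N at the hand-knob, 4 to 9 N at the rub: a hidden high spot under the platter meets the shoe's sprung pad within 0.18 rad of one angle, most at its middle. That angle varies, is 0.6 rad or more from the start, and can only be felt.
- platter_top (a point): Centre of the platter's flat upper face, 62 mm above the bench. The platter has a rim 4 mm thick at 130 mm radius that stands 6 mm above this face.
- crank_grip (a point): The platter's black hand-knob: an upright cylinder 22 mm across that spins freely on its own spindle, 85 mm from the platter's axis, its foot 4 mm and its top 46 mm above the platter's face. This point is on the knob's axis, 30 mm above the platter's face (92 mm above the bench).
- shoe: Orange fixed shoe bracket on the foot, reaching under the platter's rim from outside (36 mm wide, 37 mm high, to 159 mm from the axis). Its origin lies 118 mm from the platter's axis, at bench height. Its pad rubs the high spot 107 mm from the axis.
- tray: White open tray, fixed: outside 200 mm (its x) by 180 mm (its y) by 25 mm high, walls and floor 5 mm thick. Origin: centre of its underside, on the bench.
- counter (a joint): Angle of the run counter's blue reset knob, rad: 0 is the zero stop, growing clockwise seen from above; it starts between 1.6 and 2.6, so it must be turned back counterclockwise. Stiffness about 0.04 N m; stays where it is left.
- counter_grip (a point): On the axis of the blue reset knob, at the height to grip, 77 mm above the bench. Its grip is an upright bar 42 mm long, 14 mm thick and 32 mm high (52 to 84 mm above the bench) on a disc 44 mm across. The bar lies along this point's x axis, which turns with the knob.
- counter_box: White run counter housing, fixed, 120 mm (its x) by 110 mm by 40 mm high. Origin: centre of its underside, on the bench. The knob's axis lies 10 mm from the centre along its x; at 0 the knob's bar lies along its x axis.
- jar0: Amber glass jar with a red cap, 48 mm across and 52 mm high, 0.12 kg, smooth upright sides. Origin: centre of its underside; z up. It starts standing on the platter, or is absent.
- jar1: Amber glass jar with a blue cap, 48 mm across and 52 mm high, 0.12 kg, smooth upright sides. Origin: centre of its underside; z up. It starts standing on the platter, or is absent.
- jar2: Amber glass jar with a yellow cap, 48 mm across and 52 mm high, 0.12 kg, smooth upright sides. Origin: centre of its underside; z up. It starts standing on the platter, or is absent.
- jar3: Amber glass jar with a green cap, 48 mm across and 52 mm high, 0.12 kg, smooth upright sides. Origin: centre of its underside; z up. It starts standing on the platter, or is absent.
- flask: Glass conical flask, a bystander: 64 mm across, 88 mm high. Origin: centre of its underside.
- cuvette_box: Green plastic box, a bystander: 100 by 70 by 35 mm. Origin: centre of its underside.
- wash_bottle: White wash bottle with a red cap, a bystander: 60 mm across, 130 mm high. Origin: centre of its underside.
Mind the look-alikes: they are no part of the job. Leave any grey or pink look-alike of the jar1 alone. What is shaped like the jar2 but grey or pink is not meant.

How it is judged:
By the outcome, as a careful person would: the job done as asked, in the order asked, and still so for the second after the job is handed in, with the robot touching nothing.
Of jar0, jar1, jar2, jar3 only 2 to 4 are there at a start; the rules pass over those that are not, and their reading is None.
At some moment in a run one of jar0, jar1, jar2, jar3 may be knocked a few centimetres aside while the robot is not near it.
It also fails if it takes over 210 s, if anything falls off the work surface, if the arm or the gripper's body presses on something with over 40 N, if the wrist force passes 120 N, or if a joint passes its speed limit or range.

## Working session

There is one attempt and no reset: what is moved stays moved. The work goes in short steps, Python scripts to look and compute and a tool call to move; the robot and the scene stay as the last step left them, time stands still between calls to the robot, and variables do not carry over. Pictures are saved under pics/ and viewed, about 12 in all and at most 16, crops included, and the job is handed in when it is done.

Besides the shell and the picture viewer there is one more tool, called by a JSON object that holds its "api" and its "payload". servo_tool: Moves the arm, as the interface text tells. Its arguments: {"type":"object","properties":{"commands":{"type":"array","items":{"type":"array","items":{"type":"number"}}},"newtons":{"type":"number"}},"required":["commands"]}

```bash
mkdir -p pics
cat > h.py <<'E'
import numpy as np, cv2
from rig import sense, read_camera, robot
from scipy.spatial.transform import Rotation as R
def cam(name):
    s=sense(); c=read_camera(name)
    if 'extrinsics' in c: T=np.array(c['extrinsics'])
    else:
        W=np.eye(4); W[:3,:3]=R.from_quat(s['tool_rot']).as_matrix(); W[:3,3]=s['tool_pos']
        T=W@np.array(c['hand_eye'])
    c['T']=T; h=c['frame'].shape[0]; c['f']=h/2/np.tan(np.radians(c['vfov'])/2)
    c['K']=np.array([[c['f'],0,c['cx']],[0,c['f'],c['cy']],[0,0,1]]); c['D']=np.array([c['k1'],0,0,0,0.])
    return c
def ray(c,uv):
    p=cv2.undistortPointsIter(np.array(uv,float).reshape(-1,1,2),c['K'],c['D'],None,None,(3,50,1e-9)).reshape(-1,2)
    d=np.c_[p,np.ones(len(p))]@c['T'][:3,:3].T
    return c['T'][:3,3],d
def plane(c,uv,z):
    o,d=ray(c,uv); return o+d*((z-o[2])/d[:,2])[:,None]
def proj(c,P):
    Ti=np.linalg.inv(c['T']); r,_=cv2.Rodrigues(Ti[:3,:3])
    return cv2.projectPoints(np.array(P,float).reshape(-1,1,3),r,Ti[:3,3],c['K'],c['D'])[0].reshape(-1,2)
E
python3 - <<'E'
from h import *
np.set_printoptions(precision=3,suppress=True)
for n in ['top','side']:
    c=cam(n); cv2.imwrite(f'pics/{n}0.png',c['frame']); print(n,c['T'],c['f'],c['k1'])
s=sense(); print(s)
E
```

```text
top [[ 0.017 -0.981  0.193  0.362]
 [-1.    -0.013  0.022 -0.02 ]
 [-0.019 -0.193 -0.981  1.162]
 [ 0.     0.     0.     1.   ]] 434.0217012648013 -0.0437556960615166
side [[-0.947 -0.229  0.228  0.362]
 [-0.322  0.709 -0.627  0.573]
 [-0.018 -0.667 -0.745  0.762]
 [ 0.     0.     0.     1.   ]] 430.593662521894 -0.041451933731625965
{'time_s': 0.1, 'q': array([ 1.179,  0.3  ,  1.521,  0.   ,  1.321, -0.067]), 'dq': array([-0.001, -0.002, -0.003, -0.003, -0.002, -0.001]), 'tau': array([  0.001, -54.438, -36.237,  -0.   ,   0.003,  -0.   ]), 'tool_pos': array([0.175, 0.521, 0.25 ]), 'tool_rot': array([ 0.162,  0.987, -0.   , -0.   ]), 'force': array([ 0.286, -0.576,  1.199]), 'moment': array([-0.018, -0.038,  0.017]), 'grip_width': 0.08544235188244158}
```

View pics/top0.png

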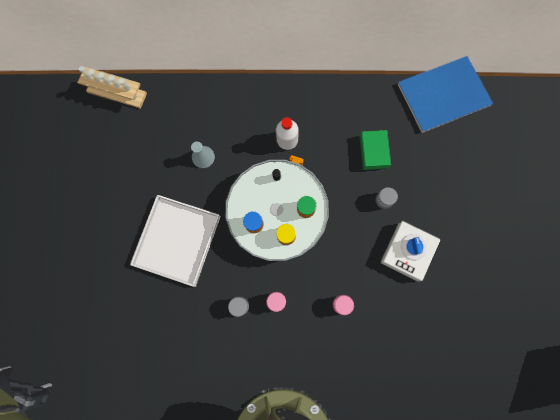

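View pics/side0.png

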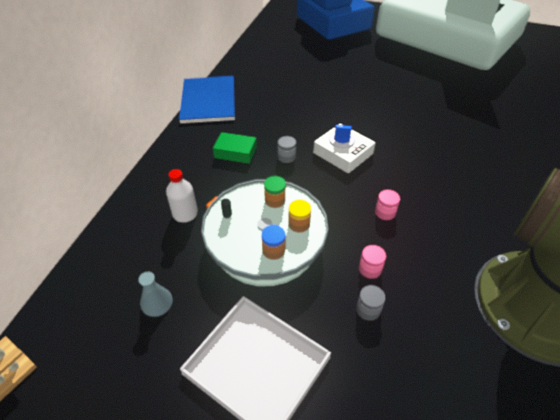

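The top view shows three jars on the platter: blue (253,222), yellow (286,234) and green (306,207). There is no red jar. The black hand-knob is at (277,175), the orange shoe at (297,160), the tray at (176,241) and the counter at (411,250). 

Possible mix-ups: grey jars at (238,307) and (387,198), pink jars at (276,302) and (344,305), the green box at (376,150), the blue book at (445,95) and the red bottle cap at (287,124). I choose the three coloured-cap jars standing on the platter.

```bash
cat > m.py <<'E'
from h import *
np.set_printoptions(precision=4,suppress=True)
def blobs(c,lo,hi,amin=20,amax=1e5):
    hsv=cv2.cvtColor(c['frame'],cv2.COLOR_BGR2HSV)
    m=cv2.inRange(hsv,np.array(lo),np.array(hi))
    cs,_=cv2.findContours(m,cv2.RETR_EXTERNAL,cv2.CHAIN_APPROX_NONE)
    return [k.reshape(-1,2) for k in cs if amin<cv2.contourArea(k)<amax]
COL=dict(blue=((100,120,60),(125,255,255)),yellow=((22,150,100),(35,255,255)),green=((50,120,50),(80,255,255)),orange=((8,200,150),(19,255,255)))
E
python3 - <<'E'
from m import *
for n in ['top','side']:
    c=cam(n); print(n)
    for k,(lo,hi) in COL.items():
        for b in blobs(c,lo,hi):
            z=0.114 if k!='orange' else .037
            uv,r=cv2.minEnclosingCircle(b.astype(np.float32)); 
            P=plane(c,b,z); q,rr=cv2.minEnclosingCircle(P[:,:2].astype(np.float32))
            print(k,np.array(uv),'pix r',round(r,1),'xy@z',np.array(q),'r',round(rr,4))
    if n=='top':
        # tray
        g=blobs(c,(0,0,90),(180,60,255),1500,20000)
        for b in g:
            P=plane(c,b,.025); rect=cv2.minAreaRect(P[:,:2].astype(np.float32)); print('white',b.mean(0),rect)
        # platter pale green
        g=blobs(c,(50,8,120),(95,80,255),2000,20000)
        for b in g:
            P=plane(c,cv2.convexHull(b).reshape(-1,2),.068); print('pl',b.mean(0),cv2.fitEllipse(P[:,:2].astype(np.float32)),cv2.minEnclosingCircle(P[:,:2].astype(np.float32)))
        # knob
        x0,y0=225,160; sub=c['frame'][y0:200,262:292].max(2)
        ys,xs=np.nonzero(sub<60); print('knob px',np.c_[xs+262,ys+y0].min(0),np.c_[xs+262,ys+y0].max(0))
f=cam('top')['frame']; cv2.imwrite('pics/crop1.png',np.hstack([cv2.resize(f[140:270,220:340],None,fx=3.3,fy=3.3,interpolation=2),cv2.resize(f[185:315,360:480],None,fx=3.3,fy=3.3,interpolation=2)]))
E
```

```text
top
blue [415.5 245.5] pix r 8.9 xy@z [ 0.4805 -0.3173] r 0.0219
blue [252. 221.] pix r 9.5 xy@z [0.5353 0.0799] r 0.0238
blue [445.  93.] pix r 48.3 xy@z [ 0.8793 -0.4117] r 0.1246
yellow [285.6295 233.2554] pix r 9.6 xy@z [ 0.5064 -0.0031] r 0.0236
green [306.2638 205.1535] pix r 9.4 xy@z [ 0.5766 -0.0527] r 0.0238
green [374.5 149.5] pix r 22.6 xy@z [ 0.7227 -0.2244] r 0.0603
orange [296.  160.5] pix r 6.9 xy@z [ 0.7151 -0.0266] r 0.0191
white [410.6728 250.9198] ((0.4778326153755188, -0.32902562618255615), (0.11713308840990067, 0.12794740498065948), 63.89879608154297)
white [175.5448 240.4104] ((0.49738913774490356, 0.2908037304878235), (0.18737506866455078, 0.20126724243164062), 72.85662078857422)
white [276.8247 209.7766] ((0.5836259722709656, 0.023064374923706055), (0.27216124534606934, 0.2737088203430176), 0.5923749208450317)
pl [276.1694 208.2824] ((0.5760953426361084, 0.021647969260811806), (0.26328200101852417, 0.2646436095237732), 143.69351196289062) ((0.5762753486633301, 0.021757112815976143), 0.13329601287841797)
knob px [262 160] [279 180]
side
blue [273. 235.] pix r 11.7 xy@z [0.5347 0.083 ] r 0.0259
blue [343. 132.] pix r 10.6 xy@z [ 0.4737 -0.2681] r 0.0374
blue [206.   97.5] pix r 35.3 xy@z [ 0.8553 -0.3158] r 0.121
blue [334.867   11.1239] pix r 39.5 xy@z [ 0.6462 -0.8994] r 0.1777
yellow [299.5 209. ] pix r 10.9 xy@z [0.5057 0.0032] r 0.026
green [274.477  183.6797] pix r 10.6 xy@z [ 0.5758 -0.0502] r 0.0281
green [234.5 146.5] pix r 23.1 xy@z [ 0.7045 -0.1389] r 0.0677
```

View pics/crop1.png

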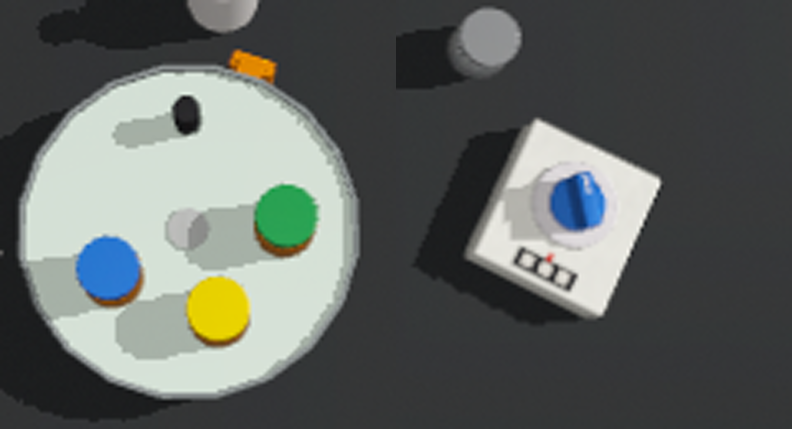

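The crop confirms the choice: blue, yellow and green caps on the platter, the knob at image (276,175), and the counter bar about 1 px wide of vertical. The sizes agree with what is given (platter 0.264 m, caps about 0.047 m, tray 0.187 x 0.201 m). The jaws already line up with the tray's y axis, so I can carry the jars without turning. Moving over the green jar now.

{"api": "servo_tool", "payload": {"commands": [[3, -4, 0, 0, 0.55], [6, -8, 0, 0, 0.55], [9, -12, 0, 0, 0.55], [12, -16, 0, 0, 0.55], [14, -20, 0, 0, 0.55], [17, -24, 0, 0, 0.55], [20, -28, 0, 0, 0.55], [22, -32, 0, 0, 0.55], [25, -36, 0, 0, 0.55], [28, -40, 0, 0, 0.55], [31, -44, 0, 0, 0.55], [33, -47, 0, 0, 0.55]]}}

```text
time_s: 1.25
tool_pos: [0.4632, 0.1101, 0.2502]
tool_rot: [0.162, 0.987, -0.0, 0.0]
force: [0.4, 1.7, 0.2]
grip_width: 0.066
```

{"api": "servo_tool", "payload": {"commands": [[3, -4, 0, 0, 0.55], [6, -8, -1, 0, 0.55], [7, -10, -2, 0, 0.55], [7, -10, -2, 0, 0.55], [7, -10, -2, 0, 0.55]]}}

```text
time_s: 1.67
tool_pos: [0.5334, 0.0085, 0.229]
tool_rot: [0.163, 0.987, -0.0, -0.001]
force: [0.5, 1.4, 0.6]
grip_width: 0.066
```

Run:
```python
from m import *
s=sense(); print(s['tool_pos'],s['tool_rot'],s['grip_width'],s['time_s'],s['q'],s['force'])
for n in ['top','wrist']:
    c=cam(n); 
    for k in ['blue','yellow','green']:
        for b in blobs(c,*COL[k],60):
            P=plane(c,b,.114); q,rr=cv2.minEnclosingCircle(P[:,:2].astype(np.float32)); print(n,k,b.mean(0),np.array(q),round(rr,4))
    cv2.imwrite('pics/w1.png',c['frame'])
```

```text
[0.5334 0.0085 0.229 ] [ 0.1632  0.9866 -0.0003 -0.001 ] 0.06604101882219388 1.6667 [-0.0526  0.2825  1.5943 -0.0004  1.2668 -1.2954] [0.5056 1.4208 0.587 ]
top blue [415.1698 245.5283] [ 0.4792 -0.3158] 0.0203
top blue [444.897   92.9442] [ 0.8807 -0.4118] 0.1244
top green [374.878  149.6667] [ 0.7227 -0.2244] 0.0603
wrist blue [362.925 185.5  ] [0.5354 0.0787] 0.0243
wrist yellow [257.319  183.4663] [ 0.5066 -0.0026] 0.0235
wrist green [149.5833 387.3333] [ 0.6787 -0.18  ] 0.036
wrist green [232.972  273.3287] [ 0.576  -0.0528] 0.0243
```

View pics/w1.png

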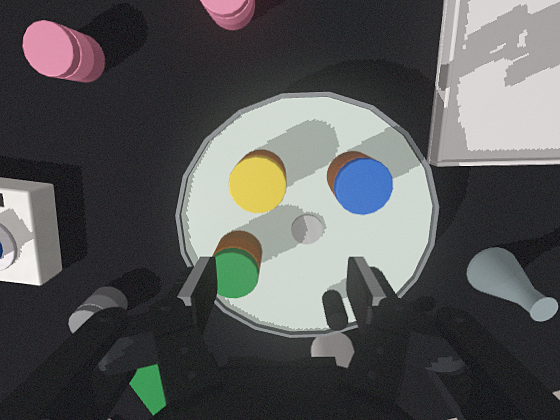

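The wrist view shows green (233,273), yellow (257,183) and blue (363,186). Both cameras place each jar within 1 mm of the other. Picking green first.

{"api": "servo_tool", "payload": {"commands": [[2.2, -3, 0, 0, 0.55], [4.25, -6.1, 0, 0, 0.55], [4.25, -6.1, 0, 0, 0.55], [4.25, -6.1, -4, 0, 0.55], [4.25, -6.1, -7, 0, 0.55], [4.25, -6.1, -10, 0, 0.55], [4.25, -6.1, -12, 0, 0.55], [4.25, -6.1, -13.3, 0, 0.55], [4.25, -6.1, -13.3, 0, 0.55]]}}

```text
time_s: 2.52
tool_pos: [0.5741, -0.0488, 0.0952]
tool_rot: [0.161, 0.987, -0.0, -0.002]
force: [-0.4, 0.7, -0.6]
grip_width: 0.0663
```

{"api": "servo_tool", "payload": {"commands": [[0, 0, 0, 0, -0.3], [0, 0, 0, 0, -0.3], [0, 0, 0, 0, -0.3], [0, 0, 0, 0, -0.3], [0, 0, 0, 0, -0.3], [0, 0, 0, 0, -0.3]], "newtons": 30}}

```text
time_s: 3.02
tool_pos: [0.5746, -0.0486, 0.0964]
tool_rot: [0.161, 0.987, 0.0, -0.001]
force: [-0.9, 2.6, 6.3]
grip_width: 0.0474
```

{"api": "servo_tool", "payload": {"commands": [[0, 0, 2, 0, -0.3], [0, 0, 5, 0, -0.3], [0, 0, 9, 0, -0.3], [0, 0, 11, 0, -0.3], [0, 0, 11, 0, -0.3]]}}

```text
time_s: 3.43
tool_pos: [0.5761, -0.0489, 0.2118]
tool_rot: [0.161, 0.987, 0.0, 0.003]
force: [-0.1, 0.5, -0.8]
grip_width: 0.0473
```

{"api": "servo_tool", "payload": {"commands": [[-0.3, 4, 0, 0, -0.3], [-0.6, 8, 0, 0, -0.3], [-0.9, 12, 0, 0, -0.3], [-1.2, 16, 0, 0, -0.3], [-1.5, 20, 0, 0, -0.3], [-1.8, 24, 0, 0, -0.3], [-2.0, 28, 0, 0, -0.3], [-2.2, 31, 0, 0, -0.3], [-2.2, 32.1, 0, 0, -0.3], [-2.2, 32.1, 0, 0, -0.3], [-2.2, 32.1, 0, 0, -0.3]]}}

```text
time_s: 4.35
tool_pos: [0.554, 0.2719, 0.2111]
tool_rot: [0.161, 0.987, -0.0, 0.003]
force: [0.2, -0.3, -1.5]
grip_width: 0.0475
```

{"api": "servo_tool", "payload": {"commands": [[0, 0, -4, 0, -0.3], [0, 0, -8, 0, -0.3], [0, 0, -11.5, 0, -0.3], [0, 0, -14, 0, -0.3], [0, 0, -15.5, 0, -0.3], [0, 0, -16.5, 0, -0.3], [0, 0, -16.8, 0, -0.3], [0, 0, -16.8, 0, -0.3]]}}

```text
time_s: 5.02
tool_pos: [0.5542, 0.271, 0.0431]
tool_rot: [0.161, 0.987, -0.0, 0.003]
force: [0.2, -0.5, -0.3]
grip_width: 0.0471
```

{"api": "servo_tool", "payload": {"commands": [[0, 0, -0.3, 0, -0.3], [0, 0, -0.4, 0, -0.3], [0, 0, -0.5, 0, -0.3], [0, 0, -0.5, 0, -0.3]]}}

```text
time_s: 5.35
tool_pos: [0.5549, 0.2709, 0.0394]
tool_rot: [0.161, 0.987, -0.0, 0.003]
force: [-0.4, -2.9, 5.7]
grip_width: 0.0471
```

{"api": "servo_tool", "payload": {"commands": [[0, 0, 0, 0, 0.55], [0, 0, 0, 0, 0.55], [0, 0, 0, 0, 0.55], [0, 0, 0, 0, 0.55], [0, 0, 3, 0, 0.55], [0, 0, 7, 0, 0.55], [0, 0, 11, 0, 0.55], [0, 0, 15, 0, 0.55], [0, 0, 15, 0, 0.55]]}}

```text
time_s: 6.1
tool_pos: [0.5571, 0.2719, 0.1982]
tool_rot: [0.161, 0.987, 0.003, 0.009]
force: [-0.8, 0.1, 0.9]
grip_width: 0.0659
```

```bash
cat > look.py <<'E'
from m import *
import sys
s=sense(); print(s['tool_pos'],s['grip_width'],s['time_s'],s['force'])
for n in ['top','wrist']:
    c=cam(n)
    for k in ['blue','yellow','green']:
        for b in blobs(c,*COL[k],60):
            for z in (.114,.057):
                P=plane(c,b,z); q,rr=cv2.minEnclosingCircle(P[:,:2].astype(np.float32))
                if .018<rr<.030: print(n,k,b.mean(0),z,np.array(q),round(rr,4))
    if len(sys.argv)>1: cv2.imwrite(f'pics/{sys.argv[1]}_{n}.png',c['frame'])
E
python3 look.py a
```

```text
[0.5571 0.2719 0.1982] 0.06588536867512032 6.1 [-0.7769  0.1467  0.938 ]
top blue [415.1509 245.5283] 0.114 [ 0.4792 -0.3158] 0.0203
top blue [415.1509 245.5283] 0.057 [ 0.4856 -0.3318] 0.0214
top blue [252.2353 220.8235] 0.114 [0.5353 0.0799] 0.0238
top blue [252.2353 220.8235] 0.057 [0.5448 0.0853] 0.025
top yellow [285.5192 233.3846] 0.114 [ 0.5059 -0.0027] 0.0239
top yellow [285.5192 233.3846] 0.057 [ 0.5137 -0.0017] 0.0252
top green [184.0652 216.8261] 0.114 [0.5467 0.2498] 0.0209
top green [184.0652 216.8261] 0.057 [0.5568 0.2645] 0.022
wrist blue [ 42.5402 270.2529] 0.114 [0.5353 0.0852] 0.0279
wrist green [279.089  203.6233] 0.114 [0.5424 0.2745] 0.0185
wrist green [279.089  203.6233] 0.057 [0.5596 0.2686] 0.0237
```

Green is standing in the tray. Yellow next.

{"api": "servo_tool", "payload": {"commands": [[-0.7, -4, 0, 0, 0.55], [-1.5, -8, 0, 0, 0.55], [-2.2, -12, 0, 0, 0.55], [-3, -16, 0, 0, 0.55], [-3.7, -20, 0, 0, 0.55], [-4.4, -24, 0, 0, 0.55], [-5.1, -27.5, 0, 0, 0.55], [-5.1, -27.5, 0, 0, 0.55], [-5.1, -27.5, 0, 0, 0.55], [-5.1, -27.5, 0, 0, 0.55]]}}

```text
time_s: 7.03
tool_pos: [0.504, -0.0036, 0.19]
tool_rot: [0.161, 0.987, 0.001, 0.004]
force: [-0.1, -0.4, 0.3]
grip_width: 0.066
```

```bash
python3 look.py
```

```text
[ 0.504  -0.0036  0.19  ] 0.06597959998092875 7.0333 [-0.0791 -0.434   0.3214]
top blue [415.1509 245.5283] 0.114 [ 0.4792 -0.3158] 0.0203
top blue [415.1509 245.5283] 0.057 [ 0.4856 -0.3318] 0.0214
top green [182.5417 214.5208] 0.114 [0.5489 0.2521] 0.023
top green [182.5417 214.5208] 0.057 [0.5591 0.2669] 0.0242
wrist blue [402.6304 228.288 ] 0.114 [0.5344 0.078 ] 0.0254
wrist yellow [280.0766 225.3784] 0.114 [ 0.5059 -0.0026] 0.0238
wrist green [146.125  400.4554] 0.114 [ 0.6236 -0.1711] 0.0287
```

{"api": "servo_tool", "payload": {"commands": [[0.2, 0.1, -3, 0, 0.55], [0.2, 0.1, -6, 0, 0.55], [0.2, 0.1, -8, 0, 0.55], [0.2, 0.1, -9.4, 0, 0.55], [0.2, 0.1, -9.4, 0, 0.55], [0.2, 0.1, -9.4, 0, -0.3], [0.2, 0.1, -9.4, 0, -0.3], [0.2, 0.1, -9.4, 0, -0.3], [0.2, 0.1, -9.4, 0, -0.3], [0.2, 0.1, -9.4, 0, -0.3], [0.2, 0.1, -9.4, 0, -0.3]]}}

```text
time_s: 8.05
tool_pos: [0.5066, -0.0018, 0.0971]
tool_rot: [0.16, 0.987, 0.001, 0.005]
force: [0.6, 0.7, 4.8]
grip_width: 0.0472
```

{"api": "servo_tool", "payload": {"commands": [[0, 0, 2, 0, -0.3], [0, 0, 5, 0, -0.3], [0, 0, 9, 0, -0.3], [0, 0, 11, 0, -0.3], [0, 0, 11, 0, -0.3]]}}

```text
time_s: 8.47
tool_pos: [0.5081, -0.002, 0.2118]
tool_rot: [0.16, 0.987, 0.001, 0.009]
force: [1.4, -0.6, -0.9]
grip_width: 0.0475
```

{"api": "servo_tool", "payload": {"commands": [[-0.1, 4, 0, 0, -0.3], [-0.3, 8, 0, 0, -0.3], [-0.4, 12, 0, 0, -0.3], [-0.6, 16, 0, 0, -0.3], [-0.8, 20, 0, 0, -0.3], [-1.0, 24, 0, 0, -0.3], [-1.1, 27, 0, 0, -0.3], [-1.1, 29, 0, 0, -0.3], [-1.1, 29.2, 0, 0, -0.3], [-1.1, 29.2, 0, 0, -0.3], [-1.1, 29.2, 0, 0, -0.3]]}}

```text
time_s: 9.38
tool_pos: [0.497, 0.2894, 0.2111]
tool_rot: [0.16, 0.987, 0.001, 0.008]
force: [-0.3, -0.6, -1.6]
grip_width: 0.0473
```

{"api": "servo_tool", "payload": {"commands": [[0, 0, -4, 0, -0.3], [0, 0, -8, 0, -0.3], [0, 0, -11.5, 0, -0.3], [0, 0, -14, 0, -0.3], [0, 0, -15.5, 0, -0.3], [0, 0, -16.5, 0, -0.3], [0, 0, -16.9, 0, -0.3], [0, 0, -17.1, 0, -0.3], [0, 0, -17.2, 0, -0.3]]}}

```text
time_s: 10.13
tool_pos: [0.4975, 0.2891, 0.0402]
tool_rot: [0.161, 0.987, 0.001, 0.009]
force: [-1.5, -2.9, 7.2]
grip_width: 0.0474
```

{"api": "servo_tool", "payload": {"commands": [[0, 0, 0, 0, 0.55], [0, 0, 0, 0, 0.55], [0, 0, 0, 0, 0.55], [0, 0, 0, 0, 0.55], [0, 0, 3, 0, 0.55], [0, 0, 7, 0, 0.55], [0, 0, 11, 0, 0.55], [0, 0, 15, 0, 0.55], [0, 0, 15, 0, 0.55]]}}

```text
time_s: 10.88
tool_pos: [0.4997, 0.2903, 0.1987]
tool_rot: [0.161, 0.987, 0.005, 0.014]
force: [1.1, 0.2, 0.1]
grip_width: 0.0661
```

{"api": "servo_tool", "payload": {"commands": [[0.7, -4, 0, 0, 0.55], [1.5, -8, 0, 0, 0.55], [2.2, -12, 0, 0, 0.55], [3, -16, 0, 0, 0.55], [3.5, -20, 0, 0, 0.55], [3.8, -21.2, 0, 0, 0.55], [3.8, -21.2, 0, 0, 0.55], [3.8, -21.2, 0, 0, 0.55]]}}

```text
time_s: 11.55
tool_pos: [0.5377, 0.0783, 0.1986]
tool_rot: [0.161, 0.987, 0.005, 0.014]
force: [0.2, -0.0, 0.0]
grip_width: 0.0664
```

```bash
python3 look.py
```

```text
[0.5377 0.0783 0.1986] 0.0664227458373521 11.55 [ 0.1752 -0.0406  0.0235]
top blue [415.1509 245.5283] 0.114 [ 0.4792 -0.3158] 0.0203
top blue [415.1509 245.5283] 0.057 [ 0.4856 -0.3318] 0.0214
top yellow [174.   237.76] 0.114 [0.4909 0.2702] 0.023
top yellow [174.   237.76] 0.057 [0.4979 0.286 ] 0.0243
top green [182.5625 214.5208] 0.114 [0.5495 0.2517] 0.0228
top green [182.5625 214.5208] 0.057 [0.5597 0.2665] 0.024
wrist blue [280.1638 215.4237] 0.114 [0.5349 0.08  ] 0.0243
wrist yellow [500.8068  75.9602] 0.114 [0.4895 0.2454] 0.0207
wrist yellow [500.8068  75.9602] 0.057 [0.4974 0.2848] 0.0264
wrist green [486.0577 152.9487] 0.114 [0.5369 0.2304] 0.0205
wrist green [486.0577 152.9487] 0.057 [0.5579 0.2657] 0.0261
```

{"api": "servo_tool", "payload": {"commands": [[-0.3, 0.1, -3, 0, 0.55], [-0.3, 0.1, -6, 0, 0.55], [-0.3, 0.1, -9, 0, 0.55], [-0.3, 0.1, -10.2, 0, 0.55], [-0.3, 0.1, -10.2, 0, 0.55], [-0.3, 0.1, -10.2, 0, -0.3], [-0.3, 0.1, -10.2, 0, -0.3], [-0.3, 0.1, -10.2, 0, -0.3], [-0.3, 0.1, -10.2, 0, -0.3], [-0.3, 0.1, -10.2, 0, -0.3], [-0.3, 0.1, -10.2, 0, -0.3]]}}

```text
time_s: 12.57
tool_pos: [0.5354, 0.0808, 0.0983]
tool_rot: [0.16, 0.987, 0.005, 0.015]
force: [-0.4, 1.9, 7.6]
grip_width: 0.0471
```

{"api": "servo_tool", "payload": {"commands": [[0, 0, 2, 0, -0.3], [0, 0, 5, 0, -0.3], [0, 0, 9, 0, -0.3], [0, 0, 11, 0, -0.3], [0, 0, 11, 0, -0.3]]}}

```text
time_s: 12.98
tool_pos: [0.537, 0.0809, 0.214]
tool_rot: [0.16, 0.987, 0.006, 0.019]
force: [-0.3, 0.3, -0.6]
grip_width: 0.047
```

{"api": "servo_tool", "payload": {"commands": [[-1.6, 3.8, 0, 0, -0.3], [-3.2, 7.6, 0, 0, -0.3], [-4.8, 11.4, 0, 0, -0.3], [-6.4, 15.2, 0, 0, -0.3], [-8, 19, 0, 0, -0.3], [-9.2, 21.5, 0, 0, -0.3], [-9.7, 22.7, 0, 0, -0.3], [-9.7, 22.7, 0, 0, -0.3], [-9.7, 22.7, 0, 0, -0.3]]}}

```text
time_s: 13.73
tool_pos: [0.44, 0.3076, 0.2137]
tool_rot: [0.16, 0.987, 0.006, 0.019]
force: [-0.3, -0.5, -1.3]
grip_width: 0.0475
```

{"api": "servo_tool", "payload": {"commands": [[0, 0, -4, 0, -0.3], [0, 0, -8, 0, -0.3], [0, 0, -11.5, 0, -0.3], [0, 0, -14, 0, -0.3], [0, 0, -15.5, 0, -0.3], [0, 0, -16.5, 0, -0.3], [0, 0, -16.9, 0, -0.3], [0, 0, -17.1, 0, -0.3], [0, 0, -17.2, 0, -0.3]]}}

```text
time_s: 14.48
tool_pos: [0.4407, 0.3075, 0.0424]
tool_rot: [0.16, 0.987, 0.006, 0.02]
force: [0.5, -0.4, -0.3]
grip_width: 0.0474
```

{"api": "servo_tool", "payload": {"commands": [[0, 0, -0.2, 0, -0.3], [0, 0, -0.3, 0, -0.3], [0, 0, -0.3, 0, -0.3]]}}

```text
time_s: 14.73
tool_pos: [0.4415, 0.3076, 0.0414]
tool_rot: [0.16, 0.987, 0.007, 0.021]
force: [-3.2, -4.0, 13.4]
grip_width: 0.0472
```

{"api": "servo_tool", "payload": {"commands": [[0, 0, 0, 0, 0.55], [0, 0, 0, 0, 0.55], [0, 0, 0, 0, 0.55], [0, 0, 0, 0, 0.55], [0, 0, 3, 0, 0.55], [0, 0, 7, 0, 0.55], [0, 0, 11, 0, 0.55], [0, 0, 15, 0, 0.55], [0, 0, 18, 0, 0.55], [0, 0, 18, 0, 0.55]]}}

```text
time_s: 15.57
tool_pos: [0.443, 0.3086, 0.228]
tool_rot: [0.16, 0.987, 0.01, 0.025]
force: [0.2, 0.4, 0.6]
grip_width: 0.0657
```

```bash
python3 look.py b
python3 - <<'E'
from h import *
t=cv2.imread('pics/b_top.png'); w=cv2.imread('pics/b_wrist.png')
cv2.imwrite('pics/b.png',np.hstack([cv2.resize(t[140:290,120:340],None,fx=1.9,fy=1.9,interpolation=2)[:285],cv2.resize(w,(380,285))]))
E
```

```text
[0.443  0.3086 0.228 ] 0.06566725475613093 15.5667 [0.2008 0.3558 0.5778]
top blue [166.8039 258.5882] 0.114 [0.4386 0.2881] 0.0222
top blue [166.8039 258.5882] 0.057 [0.4428 0.3048] 0.0234
top blue [415.3966 244.8793] 0.114 [ 0.4805 -0.3173] 0.0219
top blue [415.3966 244.8793] 0.057 [ 0.487  -0.3335] 0.0231
top yellow [173.8039 237.8039] 0.114 [0.4909 0.2705] 0.0232
top yellow [173.8039 237.8039] 0.057 [0.4977 0.2864] 0.0245
top green [182.5417 214.5208] 0.114 [0.5489 0.2521] 0.023
top green [182.5417 214.5208] 0.057 [0.5591 0.2669] 0.0242
wrist blue [276.25   186.3561] 0.114 [0.4264 0.3116] 0.0194
wrist blue [276.25   186.3561] 0.057 [0.4421 0.3068] 0.0242
wrist yellow [275.8519 238.437 ] 0.114 [0.471  0.2972] 0.0196
wrist yellow [275.8519 238.437 ] 0.057 [0.4977 0.2889] 0.0245
wrist green [277.4425 290.7611] 0.114 [0.5199 0.2806] 0.0195
wrist green [277.4425 290.7611] 0.057 [0.5585 0.2681] 0.0243
```

View pics/b.png

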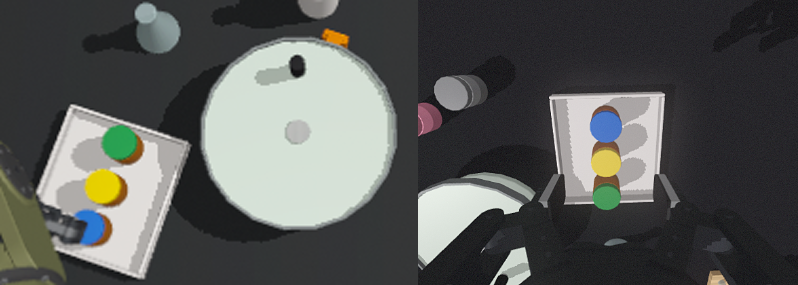

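All three jars stand upright in the tray in a row: blue (88,228), yellow (103,188) and green (120,142) in the left panel. The platter is empty and the hand-knob is at (297,65). Locating the knob and the shoe next.

Run:
```python
from m import *
C=np.array([.576,.0215])
for n in ['top','side']:
    c=cam(n); hsv=cv2.cvtColor(c['frame'],cv2.COLOR_BGR2HSV)
    m=(hsv[...,2]<70).astype(np.uint8)
    # limit to platter disc
    th=np.linspace(0,6.28,60); pol=proj(c,np.c_[C[0]+.115*np.cos(th),C[1]+.115*np.sin(th),0*th+.062+.02])
    mm=np.zeros_like(m); cv2.fillPoly(mm,[pol.astype(np.int32)],1)
    k,l,st,ce=cv2.connectedComponentsWithStats(m*mm)
    for i in range(1,k):
        if st[i,4]>20:
            P=plane(c,[ce[i]],.087)[0]; print(n,st[i],ce[i],P, 'r,ang',np.hypot(*(P[:2]-C)),np.arctan2(*(P[:2]-C)[::-1]))
c=cam('top')
for b in blobs(c,*COL['orange']):
    P=plane(c,b,.037)[:,:2]; d=P-C; print('shoe ang',np.degrees(np.arctan2(d[:,1],d[:,0])).min(),np.degrees(np.arctan2(d[:,1],d[:,0])).max(),np.hypot(*d.T).min(),np.hypot(*d.T).max(), np.arctan2(*d.mean(0)[::-1]))
```

```text
top [273 169   7  12  68] [275.9118 174.4265] [0.6615 0.0247 0.087 ] r,ang 0.08560703725634888 0.03750773136247316
shoe ang -26.477093972745255 -12.084948394517323 0.14318854939473127 0.15887130280461856 -0.3368530840569143
```

{"api": "servo_tool", "payload": {"commands": [[2.5, -3.3, 0, 0, 0.05], [5, -6.6, 0, 0, 0.05], [7.5, -9.9, 0, 0, 0.05], [10, -13.2, 0, 0, 0.05], [12.5, -16.5, 0, 0, 0.05], [15, -20, 0, 0, 0.05], [17.5, -23, 0, 0, 0.05], [19, -25.5, 0, 0, 0.05], [20, -28, 0, 0, 0.05], [20, -28, 0, 0, 0.05], [20, -28, 0, 0, 0.05]]}}

```text
time_s: 16.73
tool_pos: [0.641, 0.0262, 0.218]
tool_rot: [0.161, 0.987, 0.006, 0.018]
force: [-0.7, 0.2, -0.3]
grip_width: 0.0448
```

```bash
python3 look.py c | head -1
```

```text
[0.641  0.0262 0.218 ] 0.044801364047728755 16.7333 [-0.6658  0.1532 -0.3181]
```

View pics/c_wrist.png

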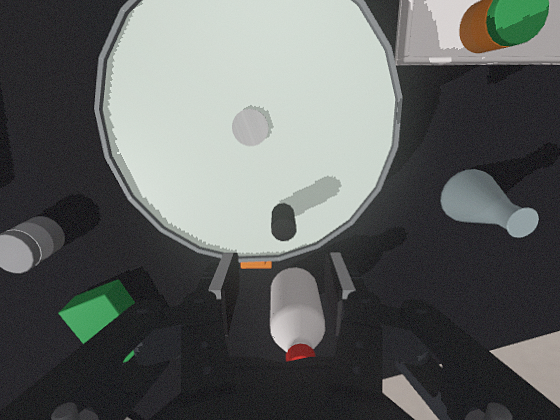

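Run:
```python
from m import *
C=np.array([.576,.0215])
for n in ['top','wrist']:
    c=cam(n)
    for lo,hi in [((0,150,80),(8,255,255)),((172,150,80),(180,255,255))]:
        for b in blobs(c,lo,hi,15):
            print(n,'red',b.mean(0),plane(c,[b.mean(0)],.13)[0])
    if n=='wrist':
        o=plane(c,[[284,231]],.108); print('knob top',o)
        hsv=cv2.cvtColor(c['frame'],cv2.COLOR_BGR2HSV); m=(hsv[...,2]<75).astype(np.uint8); m[:195]=0;m[245:]=0;m[:,:255]=0;m[:,310:]=0
        k,l,st,ce=cv2.connectedComponentsWithStats(m); 
        for i in range(1,k):
            if st[i,4]>30:
                P=plane(c,[ce[i]],.087)[0];print(st[i],ce[i],P,np.hypot(*(P[:2]-C)))
        g=blobs(c,(40,5,120),(100,70,255),5000)
        for b in g:
            P=plane(c,[[251,127]],.062); print('hub',P)
```

```text
wrist red [297.8684 352.0789] [0.77   0.0026 0.13  ]
knob top [[0.6626 0.0253 0.108 ]]
[270 204  24  37 682] [281.7845 221.9648] [0.6625 0.0238 0.087 ] 0.08656125607872846
hub [[0.5767 0.0238 0.062 ]]
```

The wrist view shows the knob at (283,222), with the shoe right behind it at (255,265), the bottle at (297,310) and the flask at (475,200). The bottle's axis is at x=0.77, so the hand clears it. Going down onto the knob.

{"api": "servo_tool", "payload": {"commands": [[2.05, -0.2, 0, 0, 0.05], [2.05, -0.2, -3, 0, 0.05], [2.05, -0.2, -6, 0, 0.05], [2.05, -0.2, -9, 0, 0.05], [2.05, -0.2, -11, 0, 0.05], [2.05, -0.2, -12.2, 0, 0.05], [2.05, -0.2, -12.2, 0, 0.05]]}}

```text
time_s: 17.52
tool_pos: [0.66, 0.0272, 0.095]
tool_rot: [0.159, 0.987, 0.006, 0.018]
force: [-0.6, 0.8, 0.2]
grip_width: 0.045
```

{"api": "servo_tool", "payload": {"commands": [[0, 0, 0, 0, -0.7], [0, 0, 0, 0, -0.7], [0, 0, 0, 0, -0.7], [0, 0, 0, 0, -0.7], [0, 0, 0, 0, -0.7], [0, 0, 0, 0, -0.7], [0, 0, 0, 0, -0.7]], "newtons": 25}}

```text
time_s: 18.1
tool_pos: [0.6606, 0.0272, 0.0964]
tool_rot: [0.159, 0.987, 0.006, 0.019]
force: [-1.2, 0.1, 7.2]
grip_width: 0.0209
```

The knob is gripped (21 mm opening). The first stretch is certainly free of the rub, so I'm swinging counterclockwise there to learn the baseline force.

{"api": "servo_tool", "payload": {"commands": [[-0.03, 0.42, 0.05, 0, -0.7], [-0.09, 0.84, 0.1, 0, -0.7], [-0.16, 1.26, 0.1, 0, -0.7], [-0.25, 1.68, 0.1, 0, -0.7], [-0.37, 2.08, 0.1, 0, -0.7], [-0.5, 2.49, 0.1, 0, -0.7], [-0.67, 2.88, 0.1, 0, -0.7], [-0.84, 3.27, 0.1, 0, -0.7]]}}

```text
time_s: 18.77
tool_pos: [0.6516, 0.0604, 0.0967]
tool_rot: [0.159, 0.987, 0.006, 0.018]
force: [1.9, 0.2, -15.3]
grip_width: 0.0212
```

```bash
cat > st.py <<'E'
from h import *
s=sense(); C=np.array([.576,.0218]); p=s['tool_pos'][:2]-C; a=np.arctan2(p[1],p[0]); F=s['force']; u=np.array([np.cos(a),np.sin(a)])
print('ang %.3f r %.4f Frad %.2f Ftan %.2f z %.4f Fz %.1f w %.4f t %.2f'%(a,np.hypot(*p),F[:2]@u,-F[0]*u[1]+F[1]*u[0],s['tool_pos'][2],F[2],s['grip_width'],s['time_s']), s['tool_pos'].round(4))
E
python3 st.py
```

```text
ang 0.472 r 0.0849 Frad 1.80 Ftan -0.75 z 0.0967 Fz -15.3 w 0.0212 t 18.77 [0.6516 0.0604 0.0967]
```

```bash
python3 -c "
import numpy as np
for k in range(48):
    a=.472+.12*k; print(k,round(a+.12,2),round(8.5*(np.cos(a+.12)-np.cos(a)),2),round(8.5*(np.sin(a+.12)-np.sin(a)),2),end=' | ')"
```

```text
0 0.59 -0.52 0.88 | 1 0.71 -0.62 0.81 | 2 0.83 -0.71 0.73 | 3 0.95 -0.79 0.64 | 4 1.07 -0.86 0.54 | 5 1.19 -0.92 0.43 | 6 1.31 -0.97 0.32 | 7 1.43 -1.0 0.2 | 8 1.55 -1.02 0.08 | 9 1.67 -1.02 -0.04 | 10 1.79 -1.01 -0.16 | 11 1.91 -0.98 -0.28 | 12 2.03 -0.94 -0.4 | 13 2.15 -0.88 -0.51 | 14 2.27 -0.82 -0.61 | 15 2.39 -0.74 -0.7 | 16 2.51 -0.65 -0.79 | 17 2.63 -0.55 -0.86 | 18 2.75 -0.44 -0.92 | 19 2.87 -0.33 -0.96 | 20 2.99 -0.21 -1.0 | 21 3.11 -0.09 -1.02 | 22 3.23 0.03 -1.02 | 23 3.35 0.15 -1.01 | 24 3.47 0.27 -0.98 | 25 3.59 0.39 -0.94 | 26 3.71 0.5 -0.89 | 27 3.83 0.6 -0.82 | 28 3.95 0.7 -0.75 | 29 4.07 0.78 -0.66 | 30 4.19 0.85 -0.56 | 31 4.31 0.91 -0.45 | 32 4.43 0.96 -0.34 | 33 4.55 0.99 -0.22 | 34 4.67 1.01 -0.1 | 35 4.79 1.02 0.02 | 36 4.91 1.01 0.14 | 37 5.03 0.99 0.26 | 38 5.15 0.95 0.38 | 39 5.27 0.89 0.49 | 40 5.39 0.83 0.59 | 41 5.51 0.75 0.69 | 42 5.63 0.67 0.77 | 43 5.75 0.57 0.85 | 44 5.87 0.46 0.91 | 45 5.99 0.35 0.96 | 46 6.11 0.23 0.99 | 47 6.23 0.11 1.01 |
```

{"api": "servo_tool", "payload": {"commands": [[-0.17, 0.29, -0.1, 0, -0.7], [-0.35, 0.59, -0.1, 0, -0.7], [-0.52, 0.88, -0.1, 0, -0.7]]}}

```text
time_s: 19.02
tool_pos: [0.6465, 0.0694, 0.0966]
tool_rot: [0.159, 0.987, 0.006, 0.019]
force: [-1.6, -1.5, -1.5]
grip_width: 0.021
```

{"api": "servo_tool", "payload": {"commands": [[-0.21, 0.27, 0, 0, -0.7], [-0.41, 0.54, 0, 0, -0.7], [-0.62, 0.81, 0, 0, -0.7]]}}

```text
time_s: 19.27
tool_pos: [0.6401, 0.0778, 0.0966]
tool_rot: [0.159, 0.987, 0.006, 0.019]
force: [0.2, -0.2, -4.9]
grip_width: 0.0212
```

{"api": "servo_tool", "payload": {"commands": [[-0.24, 0.24, 0, 0, -0.7], [-0.47, 0.49, 0, 0, -0.7], [-0.71, 0.73, 0, 0, -0.7]]}}

```text
time_s: 19.52
tool_pos: [0.6327, 0.0853, 0.0966]
tool_rot: [0.159, 0.987, 0.006, 0.018]
force: [0.8, 0.0, -5.9]
grip_width: 0.021
```

{"api": "servo_tool", "payload": {"commands": [[-0.26, 0.21, 0, 0, -0.7], [-0.53, 0.43, 0, 0, -0.7], [-0.79, 0.64, 0, 0, -0.7]]}}

```text
time_s: 19.77
tool_pos: [0.6245, 0.0919, 0.0966]
tool_rot: [0.159, 0.987, 0.006, 0.018]
force: [0.3, -1.3, -6.0]
grip_width: 0.0214
```

{"api": "servo_tool", "payload": {"commands": [[-0.29, 0.18, 0, 0, -0.7], [-0.57, 0.36, 0, 0, -0.7], [-0.86, 0.54, 0, 0, -0.7]]}}

```text
time_s: 20.02
tool_pos: [0.6155, 0.0974, 0.0966]
tool_rot: [0.159, 0.987, 0.006, 0.018]
force: [0.1, -0.7, -4.5]
grip_width: 0.021
```

```bash
python3 st.py
```

```text
ang 1.089 r 0.0853 Frad -0.55 Ftan -0.35 z 0.0966 Fz -4.5 w 0.0210 t 20.02 [0.6155 0.0974 0.0966]
```

{"api": "servo_tool", "payload": {"commands": [[-0.31, 0.14, 0, 0, -0.7], [-0.62, 0.28, 0, 0, -0.7], [-0.93, 0.42, 0, 0, -0.7]]}}

```text
time_s: 20.27
tool_pos: [0.6059, 0.1018, 0.0966]
tool_rot: [0.159, 0.987, 0.006, 0.018]
force: [0.1, 0.1, -6.2]
grip_width: 0.0209
```

{"api": "servo_tool", "payload": {"commands": [[-0.33, 0.1, 0, 0, -0.7], [-0.65, 0.2, 0, 0, -0.7], [-0.97, 0.3, 0, 0, -0.7]]}}

```text
time_s: 20.52
tool_pos: [0.5958, 0.1049, 0.0966]
tool_rot: [0.159, 0.987, 0.006, 0.018]
force: [1.1, 0.8, -6.1]
grip_width: 0.0213
```

{"api": "servo_tool", "payload": {"commands": [[-0.33, 0.06, 0, 0, -0.7], [-0.67, 0.12, 0, 0, -0.7], [-1.0, 0.18, 0, 0, -0.7]]}}

```text
time_s: 20.77
tool_pos: [0.5854, 0.1067, 0.0966]
tool_rot: [0.159, 0.987, 0.006, 0.018]
force: [1.6, -0.1, -6.2]
grip_width: 0.0208
```

{"api": "servo_tool", "payload": {"commands": [[-0.34, 0.02, 0, 0, -0.7], [-0.68, 0.04, 0, 0, -0.7], [-1.02, 0.06, 0, 0, -0.7]]}}

```text
time_s: 21.02
tool_pos: [0.5748, 0.1073, 0.0966]
tool_rot: [0.159, 0.987, 0.006, 0.018]
force: [0.5, 0.1, -6.5]
grip_width: 0.0211
```

{"api": "servo_tool", "payload": {"commands": [[-0.34, -0.02, 0, 0, -0.7], [-0.68, -0.04, 0, 0, -0.7], [-1.02, -0.06, 0, 0, -0.7]]}}

```text
time_s: 21.27
tool_pos: [0.5642, 0.1065, 0.0966]
tool_rot: [0.159, 0.987, 0.006, 0.018]
force: [0.5, -0.6, -6.3]
grip_width: 0.0209
```

{"api": "servo_tool", "payload": {"commands": [[-0.33, -0.06, 0, 0, -0.7], [-0.67, -0.12, 0, 0, -0.7], [-1.01, -0.18, 0, 0, -0.7]]}}

```text
time_s: 21.52
tool_pos: [0.5541, 0.1046, 0.0966]
tool_rot: [0.159, 0.987, 0.006, 0.019]
force: [5.9, 0.1, -9.0]
grip_width: 0.0214
```

{"api": "servo_tool", "payload": {"commands": [[-0.32, -0.1, 0, 0, -0.7], [-0.65, -0.2, 0, 0, -0.7], [-0.98, -0.3, 0, 0, -0.7]]}}

```text
time_s: 21.77
tool_pos: [0.5445, 0.1014, 0.0967]
tool_rot: [0.159, 0.987, 0.006, 0.019]
force: [7.2, 0.2, -11.0]
grip_width: 0.0212
```

```bash
python3 st.py
```

```text
ang 1.948 r 0.0857 Frad -2.45 Ftan -6.73 z 0.0967 Fz -11.0 w 0.0212 t 21.77 [0.5445 0.1014 0.0967]
```

The drag rises from about 1.8 rad (world angle). Sampling finely across it, in both directions.

{"api": "servo_tool", "payload": {"commands": [[-0.2, -0.08, 0, 0, -0.7], [-0.39, -0.17, 0, 0, -0.7]]}}

```text
time_s: 21.93
tool_pos: [0.5406, 0.0997, 0.0967]
tool_rot: [0.159, 0.987, 0.006, 0.02]
force: [4.9, 3.1, -10.4]
grip_width: 0.0211
```

{"api": "servo_tool", "payload": {"commands": [[-0.19, -0.09, 0, 0, -0.7], [-0.38, -0.19, 0, 0, -0.7]]}}

```text
time_s: 22.1
tool_pos: [0.5366, 0.0977, 0.0967]
tool_rot: [0.159, 0.987, 0.006, 0.02]
force: [3.2, 3.3, -8.6]
grip_width: 0.0213
```

{"api": "servo_tool", "payload": {"commands": [[-0.19, -0.1, 0, 0, -0.7], [-0.37, -0.21, 0, 0, -0.7]]}}

```text
time_s: 22.27
tool_pos: [0.5325, 0.0955, 0.0966]
tool_rot: [0.159, 0.987, 0.006, 0.02]
force: [0.2, 1.6, -8.0]
grip_width: 0.0214
```

{"api": "servo_tool", "payload": {"commands": [[-0.18, -0.11, 0, 0, -0.7], [-0.36, -0.22, 0, 0, -0.7]]}}

```text
time_s: 22.43
tool_pos: [0.5285, 0.093, 0.0966]
tool_rot: [0.159, 0.987, 0.006, 0.019]
force: [1.2, 0.7, -7.5]
grip_width: 0.0212
```

{"api": "servo_tool", "payload": {"commands": [[-0.17, -0.12, 0, 0, -0.7], [-0.35, -0.24, 0, 0, -0.7]]}}

```text
time_s: 22.6
tool_pos: [0.5248, 0.0904, 0.0966]
tool_rot: [0.159, 0.987, 0.006, 0.019]
force: [0.8, 0.2, -7.4]
grip_width: 0.0212
```

{"api": "servo_tool", "payload": {"commands": [[-0.17, -0.13, 0, 0, -0.7], [-0.34, -0.26, 0, 0, -0.7]]}}

```text
time_s: 22.77
tool_pos: [0.5212, 0.0876, 0.0966]
tool_rot: [0.159, 0.987, 0.006, 0.019]
force: [2.2, -1.0, -7.8]
grip_width: 0.0214
```

{"api": "servo_tool", "payload": {"commands": [[-0.16, -0.14, 0, 0, -0.7], [-0.32, -0.28, 0, 0, -0.7]]}}

```text
time_s: 22.93
tool_pos: [0.5178, 0.0846, 0.0966]
tool_rot: [0.159, 0.987, 0.006, 0.019]
force: [1.7, -0.0, -8.4]
grip_width: 0.0211
```

```bash
python3 st.py
```

```text
ang 2.318 r 0.0856 Frad -1.16 Ftan -1.19 z 0.0966 Fz -8.4 w 0.0211 t 22.93 [0.5178 0.0846 0.0966]
```

{"api": "servo_tool", "payload": {"commands": [[0.25, 0.2, 0, 0, -0.7], [0.5, 0.4, 0, 0, -0.7], [0.75, 0.6, 0, 0, -0.7], [1.0, 0.79, 0, 0, -0.7]]}}

```text
time_s: 23.27
tool_pos: [0.5282, 0.0928, 0.0966]
tool_rot: [0.159, 0.987, 0.006, 0.019]
force: [-0.4, -0.6, -6.8]
grip_width: 0.0207
```

{"api": "servo_tool", "payload": {"commands": [[0.18, 0.12, 0, 0, -0.7], [0.36, 0.23, 0, 0, -0.7]]}}

```text
time_s: 23.43
tool_pos: [0.5322, 0.0953, 0.0966]
tool_rot: [0.159, 0.987, 0.006, 0.019]
force: [-1.4, -0.7, -5.8]
grip_width: 0.021
```

{"api": "servo_tool", "payload": {"commands": [[0.18, 0.1, 0, 0, -0.7], [0.37, 0.21, 0, 0, -0.7]]}}

```text
time_s: 23.6
tool_pos: [0.5359, 0.0974, 0.0966]
tool_rot: [0.158, 0.987, 0.005, 0.019]
force: [-4.1, -2.2, -3.3]
grip_width: 0.0211
```

{"api": "servo_tool", "payload": {"commands": [[0.19, 0.1, 0, 0, -0.7], [0.38, 0.19, 0, 0, -0.7]]}}

```text
time_s: 23.77
tool_pos: [0.5396, 0.0993, 0.0966]
tool_rot: [0.159, 0.987, 0.005, 0.019]
force: [-6.0, -3.6, -2.1]
grip_width: 0.021
```

{"api": "servo_tool", "payload": {"commands": [[0.19, 0.09, 0, 0, -0.7], [0.39, 0.17, 0, 0, -0.7]]}}

```text
time_s: 23.93
tool_pos: [0.5433, 0.1009, 0.0966]
tool_rot: [0.159, 0.987, 0.005, 0.018]
force: [-7.3, -3.6, -2.1]
grip_width: 0.0208
```

{"api": "servo_tool", "payload": {"commands": [[0.2, 0.08, 0, 0, -0.7], [0.4, 0.15, 0, 0, -0.7]]}}

```text
time_s: 24.1
tool_pos: [0.547, 0.1023, 0.0966]
tool_rot: [0.159, 0.987, 0.005, 0.018]
force: [-5.5, -1.2, -0.8]
grip_width: 0.0212
```

{"api": "servo_tool", "payload": {"commands": [[0.2, 0.07, 0, 0, -0.7], [0.4, 0.14, 0, 0, -0.7]]}}

```text
time_s: 24.27
tool_pos: [0.5509, 0.1036, 0.0966]
tool_rot: [0.159, 0.987, 0.004, 0.017]
force: [-5.4, -3.3, -2.3]
grip_width: 0.021
```

{"api": "servo_tool", "payload": {"commands": [[0.2, 0.06, 0, 0, -0.7], [0.41, 0.11, 0, 0, -0.7]]}}

```text
time_s: 24.43
tool_pos: [0.555, 0.1048, 0.0966]
tool_rot: [0.159, 0.987, 0.004, 0.017]
force: [-3.7, -1.4, -4.4]
grip_width: 0.0212
```

{"api": "servo_tool", "payload": {"commands": [[0.21, 0.05, 0, 0, -0.7], [0.42, 0.09, 0, 0, -0.7]]}}

```text
time_s: 24.6
tool_pos: [0.5596, 0.1058, 0.0966]
tool_rot: [0.159, 0.987, 0.004, 0.017]
force: [-1.9, -0.7, -6.6]
grip_width: 0.021
```

{"api": "servo_tool", "payload": {"commands": [[0.21, 0.03, 0, 0, -0.7], [0.42, 0.07, 0, 0, -0.7]]}}

```text
time_s: 24.77
tool_pos: [0.5642, 0.1066, 0.0966]
tool_rot: [0.159, 0.987, 0.005, 0.017]
force: [0.1, -1.1, -4.9]
grip_width: 0.0211
```

{"api": "servo_tool", "payload": {"commands": [[0.21, 0.02, 0, 0, -0.7], [0.42, 0.05, 0, 0, -0.7]]}}

```text
time_s: 24.93
tool_pos: [0.5688, 0.1071, 0.0966]
tool_rot: [0.159, 0.987, 0.005, 0.018]
force: [-1.0, -1.3, -6.2]
grip_width: 0.0211
```

```bash
python3 st.py
```

```text
ang 1.655 r 0.0856 Frad -1.20 Ftan 1.13 z 0.0966 Fz -6.2 w 0.0211 t 24.93 [0.5688 0.1071 0.0966]
```

{"api": "servo_tool", "payload": {"commands": [[-0.21, -0.02, 0, 0, -0.7], [-0.42, -0.05, 0, 0, -0.7]]}}

```text
time_s: 25.1
tool_pos: [0.5647, 0.1066, 0.0966]
tool_rot: [0.159, 0.987, 0.005, 0.018]
force: [0.5, -0.5, -5.9]
grip_width: 0.0215
```

{"api": "servo_tool", "payload": {"commands": [[-0.21, -0.03, 0, 0, -0.7], [-0.42, -0.07, 0, 0, -0.7]]}}

```text
time_s: 25.27
tool_pos: [0.5602, 0.1059, 0.0966]
tool_rot: [0.159, 0.987, 0.005, 0.018]
force: [1.4, 0.8, -6.9]
grip_width: 0.021
```

{"api": "servo_tool", "payload": {"commands": [[-0.21, -0.05, 0, 0, -0.7], [-0.42, -0.09, 0, 0, -0.7]]}}

```text
time_s: 25.43
tool_pos: [0.5559, 0.105, 0.0966]
tool_rot: [0.159, 0.987, 0.005, 0.018]
force: [5.4, 0.6, -9.1]
grip_width: 0.0212
```

{"api": "servo_tool", "payload": {"commands": [[-0.2, -0.06, 0, 0, -0.7], [-0.41, -0.12, 0, 0, -0.7]]}}

```text
time_s: 25.6
tool_pos: [0.5519, 0.1039, 0.0967]
tool_rot: [0.159, 0.987, 0.005, 0.019]
force: [5.5, 2.2, -11.6]
grip_width: 0.0211
```

{"api": "servo_tool", "payload": {"commands": [[-0.2, -0.07, 0, 0, -0.7], [-0.41, -0.13, 0, 0, -0.7]]}}

```text
time_s: 25.77
tool_pos: [0.5479, 0.1027, 0.0967]
tool_rot: [0.159, 0.987, 0.005, 0.019]
force: [6.3, 1.7, -10.8]
grip_width: 0.0214
```

{"api": "servo_tool", "payload": {"commands": [[-0.2, -0.08, 0, 0, -0.7], [-0.4, -0.16, 0, 0, -0.7]]}}

```text
time_s: 25.93
tool_pos: [0.544, 0.1012, 0.0967]
tool_rot: [0.159, 0.987, 0.006, 0.02]
force: [6.1, 2.1, -10.4]
grip_width: 0.0211
```

{"api": "servo_tool", "payload": {"commands": [[-0.19, -0.09, 0, 0, -0.7], [-0.39, -0.18, 0, 0, -0.7]]}}

```text
time_s: 26.1
tool_pos: [0.5401, 0.0995, 0.0966]
tool_rot: [0.159, 0.987, 0.006, 0.02]
force: [4.5, 2.1, -9.8]
grip_width: 0.0206
```

{"api": "servo_tool", "payload": {"commands": [[-0.19, -0.1, 0, 0, -0.7], [-0.38, -0.2, 0, 0, -0.7]]}}

```text
time_s: 26.27
tool_pos: [0.5361, 0.0975, 0.0966]
tool_rot: [0.159, 0.987, 0.006, 0.02]
force: [3.3, 1.6, -8.2]
grip_width: 0.021
```

{"api": "servo_tool", "payload": {"commands": [[-0.18, -0.11, 0, 0, -0.7], [-0.37, -0.22, 0, 0, -0.7]]}}

```text
time_s: 26.43
tool_pos: [0.532, 0.0952, 0.0966]
tool_rot: [0.159, 0.987, 0.006, 0.02]
force: [0.7, 0.1, -7.4]
grip_width: 0.0212
```

{"api": "servo_tool", "payload": {"commands": [[-0.18, -0.11, 0, 0, -0.7], [-0.36, -0.23, 0, 0, -0.7]]}}

```text
time_s: 26.6
tool_pos: [0.5281, 0.0927, 0.0966]
tool_rot: [0.159, 0.987, 0.006, 0.02]
force: [1.2, 0.3, -7.4]
grip_width: 0.0211
```

```bash
python3 st.py
```

```text
ang 2.165 r 0.0856 Frad -0.46 Ftan -1.17 z 0.0966 Fz -7.4 w 0.0211 t 26.60 [0.5281 0.0927 0.0966]
```

Fitting a symmetric bump to both directions.

Run:
```python
import numpy as np
from scipy.optimize import least_squares
C=np.array([.576,.0218])
ccw=[(.5748,.1073,.5,.1),(.5642,.1065,.5,-.6),(.5541,.1046,5.9,.1),(.5445,.1014,7.2,.2),(.5406,.0997,4.9,3.1),(.5366,.0977,3.2,3.3),(.5325,.0955,.2,1.6),(.5285,.093,1.2,.7),(.5248,.0904,.8,.2),
(.5647,.1066,.5,-.5),(.5602,.1059,1.4,.8),(.5559,.105,5.4,.6),(.5519,.1039,5.5,2.2),(.5479,.1027,6.3,1.7),(.544,.1012,6.1,2.1),(.5401,.0995,4.5,2.1),(.5361,.0975,3.3,1.6),(.532,.0952,.7,.1),(.5281,.0927,1.2,.3)]
cw=[(.5282,.0928,-.4,-.6),(.5322,.0953,-1.4,-.7),(.5359,.0974,-4.1,-2.2),(.5396,.0993,-6,-3.6),(.5433,.1009,-7.3,-3.6),(.547,.1023,-5.5,-1.2),(.5509,.1036,-5.4,-3.3),(.555,.1048,-3.7,-1.4),(.5596,.1058,-1.9,-.7),(.5642,.1066,.1,-1.1),(.5688,.1071,-1,-1.3)]
def red(L):
    L=np.array(L); d=L[:,:2]-C; a=np.arctan2(d[:,1],d[:,0]); return a, -L[:,2]*np.sin(a)+L[:,3]*np.cos(a)
for L,s in((ccw,-1),(cw,1)):
    a,f=red(L); f=s*f
    print(s,np.c_[a,f][np.argsort(a)].round(2).tolist())
    for shape in ('cos','para'):
        def m(p): 
            x=np.abs(a-p[0])/p[3]; x=np.clip(x,0,1)
            return p[1]+p[2]*((1+np.cos(np.pi*x))/2 if shape=='cos' else 1-x**2)-f
        r=least_squares(m,[1.92,.7,5.5,.18]); print(shape,r.x.round(3),r.cost.round(2))
```

```text
-1 [[1.58, 0.5], [1.7, 0.43], [1.71, 0.41], [1.76, 1.52], [1.81, 5.39], [1.83, 5.73], [1.86, 5.9], [1.91, 6.51], [1.95, 6.77], [1.95, 6.44], [2.0, 5.74], [2.0, 4.97], [2.05, 4.36], [2.06, 3.67], [2.1, 0.99], [2.11, 0.65], [2.16, 1.39], [2.16, 1.16], [2.21, 0.76]]
cos [1.918 0.66  6.44  0.242] 2.8
para [1.921 0.758 6.02  0.187] 1.37
1 [[1.66, 1.11], [1.71, 0.05], [1.76, 2.0], [1.82, 3.93], [1.87, 6.13], [1.92, 5.58], [1.96, 8.12], [2.01, 6.96], [2.06, 4.65], [2.11, 1.56], [2.16, 0.67]]
cos [1.947 0.554 6.876 0.245] 2.51
para [1.941 0.608 6.496 0.19 ] 2.54
```

Both directions agree on the middle: 1.92 and 1.94 rad, with a half-width of 0.19 rad against the 0.18 given. Going back to 1.93.

{"api": "servo_tool", "payload": {"commands": [[0.28, 0.18, 0, 0, -0.7], [0.56, 0.35, 0, 0, -0.7], [0.85, 0.51, 0, 0, -0.7], [1.15, 0.66, 0, 0, -0.7], [1.47, 0.81, 0, 0, -0.7], [1.79, 0.93, 0, 0, -0.7], [1.79, 0.93, 0, 0, -0.7], [1.79, 0.93, 0, 0, -0.7]]}}

```text
time_s: 27.27
tool_pos: [0.5468, 0.1023, 0.0966]
tool_rot: [0.159, 0.987, 0.006, 0.021]
force: [6.5, 0.7, -9.7]
grip_width: 0.0212
```

```bash
python3 st.py
```

```text
ang 1.919 r 0.0856 Frad -1.56 Ftan -6.39 z 0.0966 Fz -9.7 w 0.0212 t 27.27 [0.5468 0.1023 0.0966]
```

{"api": "servo_tool", "payload": {"commands": [[0, 0, 0, 0, -0.7], [0, 0, 0, 0, -0.7], [0, 0, 0, 0, -0.7]]}}

```text
time_s: 27.52
tool_pos: [0.5469, 0.1023, 0.0966]
tool_rot: [0.159, 0.987, 0.006, 0.021]
force: [3.2, -1.0, -8.4]
grip_width: 0.021
```

```bash
python3 st.py
```

```text
ang 1.917 r 0.0856 Frad -1.99 Ftan -2.71 z 0.0966 Fz -8.4 w 0.0210 t 27.52 [0.5469 0.1023 0.0966]
```

{"api": "servo_tool", "payload": {"commands": [[0, 0, 0, 0, -0.4], [0, 0, 0, 0, -0.2], [0, 0, 0, 0, 0.05], [0, 0, 0, 0, 0.05], [0, 0, 0, 0, 0.05]]}}

```text
time_s: 27.93
tool_pos: [0.5471, 0.1024, 0.0969]
tool_rot: [0.159, 0.987, 0.006, 0.021]
force: [0.7, 0.6, 0.1]
grip_width: 0.0448
```

{"api": "servo_tool", "payload": {"commands": [[0, 0, 2, 0, 0.05], [0, 0, 5, 0, 0.05], [0, 0, 8, 0, 0.05], [0, 0, 11, 0, 0.05], [0, 0, 13, 0, 0.05], [0, 0, 13, 0, 0.05]]}}

```text
time_s: 28.43
tool_pos: [0.5484, 0.1026, 0.2318]
tool_rot: [0.159, 0.987, 0.007, 0.025]
force: [-0.4, 0.0, 0.6]
grip_width: 0.0452
```

```bash
python3 st.py
cat > knob.py <<'E'
from m import *
C=np.array([.576,.0218])
for n in ['top','wrist']:
    c=cam(n); hsv=cv2.cvtColor(c['frame'],cv2.COLOR_BGR2HSV)
    m=(hsv[...,2]<75).astype(np.uint8)
    th=np.linspace(0,6.28,60); pol=proj(c,np.c_[C[0]+.113*np.cos(th),C[1]+.113*np.sin(th),0*th+.075])
    mm=np.zeros_like(m); cv2.fillPoly(mm,[pol.astype(np.int32)],1)
    k,l,st,ce=cv2.connectedComponentsWithStats(m*mm)
    for i in range(1,k):
        if st[i,4]>20:
            P=plane(c,[ce[i]],.087)[0]; print(n,st[i],ce[i].round(1),P, 'r %.4f ang %.3f'%(np.hypot(*(P[:2]-C)),np.arctan2(*(P[:2]-C)[::-1])))
    cv2.imwrite('pics/k_%s.png'%n,c['frame'])
E
python3 knob.py
```

```text
ang 1.900 r 0.0853 Frad 0.14 Ftan 0.42 z 0.2318 Fz 0.6 w 0.0452 t 28.43 [0.5484 0.1026 0.2318]
top [232 207  13  10  66] [239.8 212.4] [0.5613 0.1139 0.087 ] r 0.0933 ang 1.729
wrist [266 179  24  34 370] [278.8 191.8] [0.5458 0.1036 0.087 ] r 0.0872 ang 1.925
wrist [ 138  253  101   78 3092] [203.7 302.5] [ 0.6352 -0.0087  0.087 ] r 0.0666 ang -0.476
```

The platter is released with its knob at 1.925 rad by the wrist camera, matching the 1.93 target. The top view's blob is partly hidden by the hand. On to the counter.

{"api": "servo_tool", "payload": {"commands": [[-0.6, -3.6, 0, 0, 0.5], [-1.2, -7.2, 0, 0, 0.5], [-1.8, -10.8, 0, 0, 0.5], [-2.4, -14.4, 0, 0, 0.5], [-3, -18, 0, 0, 0.5], [-3.6, -21.6, 0, 0, 0.5], [-4.3, -25.2, 0, 0, 0.5], [-5, -28.8, 0, 0, 0.5], [-5.6, -32.4, 0, 0, 0.5], [-6.3, -36, 0, 0, 0.5], [-7, -39.6, 0, 0, 0.5], [-7.3, -42, 0, 0, 0.5]]}}

```text
time_s: 29.53
tool_pos: [0.4727, -0.3202, 0.2258]
tool_rot: [0.159, 0.987, 0.007, 0.021]
force: [-0.1, -0.4, 0.3]
grip_width: 0.0642
```

{"api": "servo_tool", "payload": {"commands": [[0, -1.5, 0, 0, 0.5], [0, -1.5, 0, 0, 0.5]]}}

```text
time_s: 29.7
tool_pos: [0.4715, -0.3378, 0.2238]
tool_rot: [0.161, 0.987, 0.007, 0.02]
force: [-0.8, 0.1, -0.4]
grip_width: 0.0639
```

```bash
python3 st.py; python3 knob.py | grep top
python3 - <<'E'
from m import *
s=sense(); print(s['q'],s['tool_rot'])
c=cam('wrist'); cv2.imwrite('pics/cnt.png',c['frame'])
for b in blobs(c,*COL['blue'],60):
    P=plane(c,b,.084)[:,:2].astype(np.float32); print(b.mean(0),cv2.minAreaRect(P),cv2.minAreaRect(b.astype(np.float32)))
for b in blobs(c,(0,0,130),(180,60,255),3000):
    P=plane(c,b,.04)[:,:2].astype(np.float32); print('box',cv2.minAreaRect(P))
E
```

```text
ang -1.854 r 0.3744 Frad 0.16 Ftan -0.80 z 0.2238 Fz -0.4 w 0.0639 t 29.70 [ 0.4715 -0.3378  0.2238]
top [240 213   9  10  68] [244.1 217.5] [0.5484 0.1026 0.087 ] r 0.0854 ang 1.900
[-0.6932  0.3717  1.4875  0.0345  1.2561 -1.9532] [0.1598 0.9869 0.0074 0.0197]
[286.1203 203.0063] ((0.4797152876853943, -0.3321039080619812), (0.0365443080663681, 0.04715333133935928), 71.10823059082031) ((286.6041259765625, 198.7872314453125), (47.498287200927734, 40.97310256958008), 36.38435363769531)
box ((0.4751790165901184, -0.32826370000839233), (0.10920420289039612, 0.12108207494020462), 63.93606948852539)
box ((0.5941901206970215, -0.06778834760189056), (0.04537128284573555, 0.21241191029548645), 89.4122543334961)
```

View pics/cnt.png

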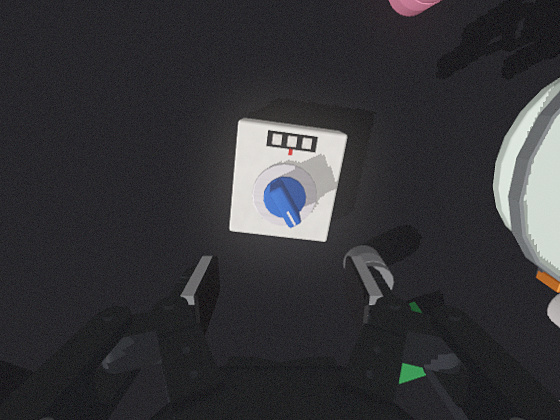

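The wrist view shows the counter box (288,180), its display at (292,142), and the blue bar running from about (275,187) to the white-marked end (293,225). Zooming in to read the bar's direction.

Run:
```python
from m import *
c=cam('wrist'); f=c['frame'][155:240,240:335]
cv2.imwrite('pics/cz.png',cv2.resize(f,None,fx=6,fy=6,interpolation=2))
o=plane(c,[[275,187],[293,225]],.084); d=o[1]-o[0]; print(o,np.hypot(*d[:2]),np.degrees(np.arctan2(d[1],d[0])))
np.save('pics/cT.npy',c['T'])
print(proj(c,[[.484,-.3327,.084],[.484,-.3327,.052]]))
```

```text
[[ 0.4639 -0.3348  0.084 ]
 [ 0.5044 -0.3307  0.084 ]] 0.04068700894276149 5.842354419767794
[[284.2015 206.2799]
 [283.2794 195.8674]]
```

View pics/cz.png

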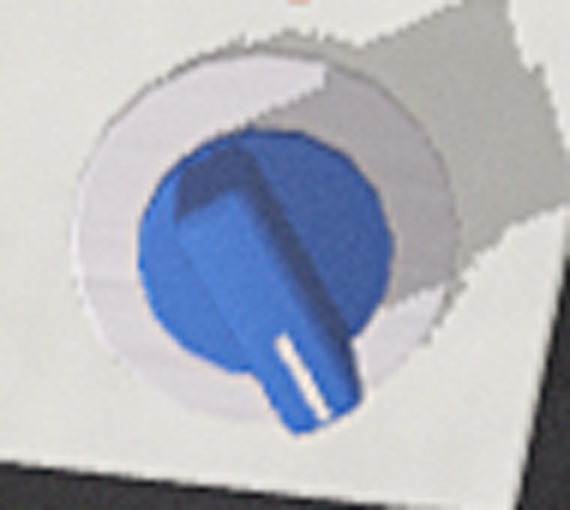

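The top face of the bar runs from px (274.5,189) to (294,223). Its middle matches the knob axis predicted from the box, (0.484,-0.333). The bar lies at about 5.5° in world, so the counter reads about 2.58 rad and needs a turn of +2.58. To keep joint 6 in range I first turn the hand to -84°.

{"api": "servo_tool", "payload": {"commands": [[1.2, 0.5, 0, -0.11, 0.1], [1.2, 0.5, 0, -0.23, 0.1], [1.2, 0.5, 0, -0.35, 0.1], [1.2, 0.5, 0, -0.47, 0.1], [1.2, 0.5, 0, -0.59, 0.1], [1.2, 0.5, 0, -0.71, 0.1], [1.2, 0.5, 0, -0.83, 0.1], [1.2, 0.5, 0, -0.95, 0.1], [1.2, 0.5, 0, -1.07, 0.1], [1.2, 0.5, 0, -1.19, 0.1], [1.2, 0.5, 0, -1.31, 0.1], [1.2, 0.5, 0, -1.4, 0.1]]}}

```text
time_s: 30.9
tool_pos: [0.4851, -0.3281, 0.2251]
tool_rot: [0.759, 0.651, -0.008, 0.02]
force: [0.5, 0.1, 0.4]
grip_width: 0.0468
```

{"api": "servo_tool", "payload": {"commands": [[0, 0, 0, -0.11, 0.1], [0, 0, 0, -0.23, 0.1], [0, 0, 0, -0.35, 0.1], [0, 0, 0, -0.47, 0.1], [0, 0, 0, -0.59, 0.1], [0, 0, 0, -0.71, 0.1], [0, 0, 0, -0.83, 0.1], [0, 0, 0, -0.95, 0.1], [0, 0, 0, -1.07, 0.1], [0, 0, 0, -1.19, 0.1], [0, 0, 0, -1.31, 0.1], [0, 0, 0, -1.33, 0.1]]}}

```text
time_s: 31.9
tool_pos: [0.4854, -0.3271, 0.2251]
tool_rot: [0.999, 0.041, -0.018, 0.011]
force: [0.1, -0.3, -0.1]
grip_width: 0.047
```

```bash
cat > yaw.py <<'E'
from h import *
s=sense(); M=R.from_quat(s['tool_rot']).as_matrix(); print('tcp',s['tool_pos'].round(4),'yaw(y)',np.arctan2(M[1,1],M[0,1]).round(3),'z axis',M[:,2].round(3),'q',s['q'].round(2),'F',s['force'].round(1),'Mo',s['moment'].round(2),'w',s['grip_width'].round(4),s['time_s'])
E
python3 yaw.py
```

```text
Traceback (most recent call last):
  File "yaw.py", line 2, in <module>
    s=sense(); M=R.from_quat(s['tool_rot']).as_matrix(); print('tcp',s['tool_pos'].round(4),'yaw(y)',np.arctan2(M[1,1],M[0,1]).round(3),'z axis',M[:,2].round(3),'q',s['q'].round(2),'F',s['force'].round(1),'Mo',s['moment'].round(2),'w',s['grip_width'].round(4),s['time_s'])
                                                                                                                                                                                                                                           ^^^^^^^^^^^^^^^^^^^^^
AttributeError: 'float' object has no attribute 'round'
```

{"api": "servo_tool", "payload": {"commands": [[-0.14, -0.56, -2, 0, 0.1], [-0.14, -0.56, -5, 0, 0.1], [-0.14, -0.56, -8, 0, 0.1], [-0.14, -0.56, -11, 0, 0.1], [-0.14, -0.56, -13, 0, 0.1], [-0.14, -0.56, -14.3, 0, 0.1], [-0.14, -0.56, -14.5, 0, 0.1], [-0.14, -0.56, -14.5, 0, 0.1]]}}

```text
time_s: 32.57
tool_pos: [0.4842, -0.3324, 0.0802]
tool_rot: [0.999, 0.042, -0.019, 0.011]
force: [0.4, -0.0, 0.5]
grip_width: 0.0469
```

```bash
sed -i "s/s\['grip_width'\].round(4)/round(s['grip_width'],4)/" yaw.py; python3 yaw.py
```

```text
tcp [ 0.4842 -0.3324  0.0802] yaw(y) -1.486 z axis [-0.036 -0.023 -0.999] q [-0.65  0.58  1.55 -0.05  1.03  0.86] F [ 0.4 -0.   0.5] Mo [ 0.05 -0.    0.03] w 0.0469 32.5667
```

{"api": "servo_tool", "payload": {"commands": [[0, 0, 0, 0, -0.8], [0, 0, 0, 0, -0.8], [0, 0, 0, 0, -0.8], [0, 0, 0, 0, -0.8], [0, 0, 0, 0, -0.8], [0, 0, 0, 0, -0.8]], "newtons": 50}}

```text
time_s: 33.07
tool_pos: [0.4846, -0.3325, 0.0817]
tool_rot: [0.999, 0.042, -0.018, 0.011]
force: [-1.8, 1.4, 7.2]
grip_width: 0.0126
```

```bash
python3 yaw.py
```

```text
tcp [ 0.4846 -0.3325  0.0817] yaw(y) -1.486 z axis [-0.035 -0.024 -0.999] q [-0.65  0.58  1.55 -0.05  1.03  0.86] F [-1.8  1.4  7.2] Mo [ 0.69  0.42 -0.05] w 0.0126 33.0667
```

{"api": "servo_tool", "payload": {"commands": [[0, 0, 0, 0.1, -0.8], [0, 0, 0, 0.2, -0.8], [0, 0, 0, 0.3, -0.8], [0, 0, 0, 0.4, -0.8], [0, 0, 0, 0.5, -0.8], [0, 0, 0, 0.6, -0.8], [0, 0, 0, 0.7, -0.8], [0, 0, 0, 0.8, -0.8], [0, 0, 0, 0.9, -0.8], [0, 0, 0, 1.0, -0.8], [0, 0, 0, 1.1, -0.8], [0, 0, 0, 1.2, -0.8]]}}

```text
time_s: 34.07
tool_pos: [0.485, -0.3333, 0.0819]
tool_rot: [0.799, 0.601, -0.008, 0.021]
force: [6.6, -9.1, -12.8]
grip_width: 0.0127
```

```bash
python3 yaw.py
```

```text
tcp [ 0.485  -0.3333  0.0819] yaw(y) -0.281 z axis [ 0.012 -0.043 -0.999] q [-0.65  0.56  1.58 -0.03  0.97 -0.36] F [  6.6  -9.1 -12.8] Mo [-1.4  -0.88 -0.05] w 0.0127 34.0667
```

{"api": "servo_tool", "payload": {"commands": [[0, 0, 0, 0.1, -0.8], [0, 0, 0, 0.2, -0.8], [0, 0, 0, 0.3, -0.8], [0, 0, 0, 0.4, -0.8], [0, 0, 0, 0.5, -0.8], [0, 0, 0, 0.6, -0.8], [0, 0, 0, 0.7, -0.8], [0, 0, 0, 0.8, -0.8], [0, 0, 0, 0.9, -0.8], [0, 0, 0, 1.0, -0.8], [0, 0, 0, 1.1, -0.8], [0, 0, 0, 1.2, -0.8]]}}

```text
time_s: 35.07
tool_pos: [0.486, -0.3334, 0.0819]
tool_rot: [0.318, 0.948, 0.005, 0.023]
force: [12.8, -1.9, -14.8]
grip_width: 0.0135
```

```bash
python3 yaw.py
```

```text
tcp [ 0.486  -0.3334  0.0819] yaw(y) 0.925 z axis [ 0.047 -0.005 -0.999] q [-0.67  0.55  1.58  0.03  0.96 -1.61] F [ 12.8  -1.9 -14.8] Mo [-0.57 -1.91 -0.08] w 0.0135 35.0667
```

{"api": "servo_tool", "payload": {"commands": [[-0.1, 0, -0.1, 0.05, -0.8], [-0.1, 0, -0.1, 0.1, -0.8], [-0.1, 0, -0.1, 0.1, -0.8]]}}

```text
time_s: 35.32
tool_pos: [0.4861, -0.3334, 0.0818]
tool_rot: [0.268, 0.963, 0.006, 0.024]
force: [8.1, 2.5, -1.9]
grip_width: 0.013
```

```bash
python3 yaw.py
```

```text
tcp [ 0.4861 -0.3334  0.0818] yaw(y) 1.029 z axis [ 0.05  -0.002 -0.999] q [-0.67  0.55  1.58  0.04  0.96 -1.72] F [ 8.1  2.5 -1.9] Mo [ 0.02 -1.13  0.03] w 0.013 35.3167
```

{"api": "servo_tool", "payload": {"commands": [[0, 0, 0, 0.03, -0.8], [0, 0, 0, 0.06, -0.8], [0, 0, 0, 0.06, -0.8]]}}

```text
time_s: 35.57
tool_pos: [0.4862, -0.3333, 0.0818]
tool_rot: [0.238, 0.971, 0.007, 0.024]
force: [4.3, -0.0, -7.6]
grip_width: 0.0128
```

```bash
python3 yaw.py
```

```text
tcp [ 0.4862 -0.3333  0.0818] yaw(y) 1.09 z axis [ 0.05   0.001 -0.999] q [-0.68  0.55  1.58  0.04  0.97 -1.79] F [ 4.3 -0.  -7.6] Mo [-0.24 -0.31  0.03] w 0.0128 35.5667
```

{"api": "servo_tool", "payload": {"commands": [[0, 0, 0, 0.03, -0.8], [0, 0, 0, 0.06, -0.8], [0, 0, 0, 0.06, -0.8]]}}

```text
time_s: 35.82
tool_pos: [0.4862, -0.3333, 0.0819]
tool_rot: [0.209, 0.978, 0.008, 0.024]
force: [2.8, -0.1, -6.2]
grip_width: 0.0128
```

```bash
python3 yaw.py
```

```text
tcp [ 0.4862 -0.3333  0.0819] yaw(y) 1.149 z axis [ 0.05   0.005 -0.999] q [-0.68  0.56  1.58  0.04  0.97 -1.85] F [ 2.8 -0.1 -6.2] Mo [-0.26 -0.04 -1.23] w 0.0128 35.8167
```

The moment about z jumped to -1.2 N m at about 1.13 rad, so this is the zero stop. Releasing and checking.

{"api": "servo_tool", "payload": {"commands": [[0, 0, 0, 0, -0.8], [0, 0, 0, 0, -0.3], [0, 0, 0, 0, 0.1], [0, 0, 0, 0, 0.1], [0, 0, 0, 0, 0.1]]}}

```text
time_s: 36.23
tool_pos: [0.4863, -0.3334, 0.0823]
tool_rot: [0.209, 0.978, 0.007, 0.024]
force: [0.1, -0.7, -0.7]
grip_width: 0.0469
```

{"api": "servo_tool", "payload": {"commands": [[0, 0, 2, 0, 0.1], [0, 0, 5, 0, 0.1], [0, 0, 8, 0, 0.1], [0, 0, 11, 0, 0.1], [0, 0, 14, 0, 0.1], [0, 0, 14, 0, 0.1]]}}

```text
time_s: 36.73
tool_pos: [0.4876, -0.3344, 0.229]
tool_rot: [0.209, 0.977, 0.005, 0.029]
force: [0.4, -0.8, 1.5]
grip_width: 0.0465
```

```bash
python3 yaw.py; python3 knob.py|grep top; python3 look.py d
python3 - <<'E'
from m import *
w=cv2.imread('pics/d_wrist.png'); t=cv2.imread('pics/d_top.png')
c=cam('wrist'); u=proj(c,[[.484,-.3327,.08]])[0].astype(int); print(u)
for th in (0,): pass
x0,y0=max(u[0]-60,0),max(u[1]-55,0)
cv2.imwrite('pics/d.png',np.hstack([cv2.resize(w[y0:y0+110,x0:x0+120],(400,367),interpolation=2),cv2.resize(t[60:310,100:372],(400,367),interpolation=2)]))
print(x0,y0)
E
```

```text
tcp [ 0.4876 -0.3344  0.229 ] yaw(y) 1.15 z axis [ 0.058 -0.002 -0.998] q [-0.68  0.38  1.46  0.04  1.25 -1.84] F [ 0.4 -0.8  1.5] Mo [-0.01  0.04  0.01] w 0.0465 36.7333
top [240 213   9  10  66] [244.  217.6] [0.5481 0.1028 0.087 ] r 0.0856 ang 1.903
[ 0.4865 -0.3335  0.2235] 0.046919064301594066 36.8333 [-0.2756 -0.6908 -0.3612]
top blue [165.1 259.1] 0.114 [0.439  0.2885] 0.0227
top blue [165.1 259.1] 0.057 [0.4432 0.3053] 0.0239
top blue [415.0417 245.4167] 0.114 [ 0.481  -0.3178] 0.0225
top blue [415.0417 245.4167] 0.057 [ 0.4875 -0.334 ] 0.0237
top yellow [173.8235 237.8039] 0.114 [0.4909 0.2705] 0.0232
top yellow [173.8235 237.8039] 0.057 [0.4977 0.2864] 0.0245
top green [182.5417 214.5208] 0.114 [0.5489 0.2521] 0.023
top green [182.5417 214.5208] 0.057 [0.5591 0.2669] 0.0242
wrist blue [277.3212 188.365 ] 0.114 [ 0.473  -0.3279] 0.0209
wrist blue [277.3212 188.365 ] 0.057 [ 0.4889 -0.3343] 0.0261
[277 192]
217 137
```

View pics/d.png

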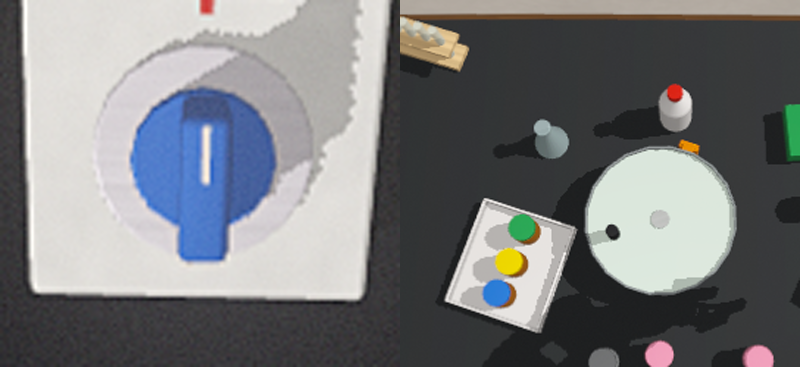

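The crop shows the counter's stripe pointing at the red zero mark. The top view shows three upright jars in the tray, the hand-knob at the rub angle, and the flask, bottle and green box in place. Handing in.

```bash
python3 -c "
from rig import robot
print(robot.sign_off())"
```

```text
the job is handed in; nothing more can be done
None
```

The job is handed in, after about 37 s of robot time, and my last checks found nothing wrong; no verdict was given.

- **Jars:** The three jars present (green, yellow, blue) stand upright in the white tray. The red-capped jar was absent. The last top view showed them where I had set them down.
- **Platter:** I swung it by the hand-knob and felt one rub, about 6–8 N against a baseline of about 0.7 N.
    - **Peak:** Fits to the two directions of travel put the peak at 1.92 and 1.94 rad (world angle of the hand-knob).
    - **Where it stands:** I let go at about 1.92 by the arm. The wrist camera then read 1.925 and the top camera 1.90, a difference of about one top-camera pixel. Taking the shoe at −0.34 rad, that is a platter angle of about 2.26.
- **Counter:** I turned the blue knob counterclockwise by about 2.6 rad until the moment about its axis jumped to 1.2 N m at the stop. Its white stripe points at the red zero mark.
- **Bystanders:** The flask and wash bottle look unmoved in the last top view, and so do the grey and pink look-alikes in it. The crop cut off most of the green box and part of the look-alikes, so I could not fully check those. The robot was touching nothing when I signed off.

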